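# Pack interlocking channels in a sprung carrier

### The job

Pack the three metal channels in the grey sprung carrier: first lay the silver one, trough up, in the carrier beside its low fixed end; then press the orange sprung plate back while holding the gold one and set that down, trough up, between the silver one and the plate, so that the plate springs forward and holds the two tight side by side against the fixed end. Finally set the black channel, trough down, straight over the joint between them, fully down, so that one of its flanges stands in each trough. Leave the blue capacitor and the light steel die where they stand.

Things in the scene. Friction and masses are not known exactly. Their poses are not given: they have to be found in the camera images.
- carrier: Grey carrier fixed to the table, 106 x 188 mm (x, y), origin under its centre, z up. Floor 6 mm thick. The channels lie along its x, in a row along its y. At +y the low fixed end: inner face at y = +86 mm, 10 mm high above the floor. At -y a stop bar 20 mm high, y = -86 to -94 mm. Side lips 10 mm high leave 94 mm for the channels' length.
- plate (a joint): Travel (m) of the orange sprung plate along carrier -y: 0 = at rest, forward; max 0.076. Its 90 mm wide face stands at carrier y = 6 mm minus travel (at rest 80 mm from the fixed end); top edge 50 mm above the table. Spring 3 N at rest, 4.2 N at 20 mm, 7.2 N at 70 mm; damped, springs forward when let go. About 0.020 when it holds the two channels.
- plate_top (a point): Middle of the top edge of the orange plate's face towards the fixed end; its axes are the carrier's.
- silver_channel_center (a point): Loose silver aluminium U-channel lying trough up: 72 mm long (its x), 50 mm wide outside (its y), 22 mm high, web and flanges 4 mm thick (trough 42 mm wide), 100 g. Point at the centre of its outline, half-way up (11 mm above its underside); z up.
- gold_channel_center (a point): Loose gold-coloured U-channel lying trough up, same sizes as the silver one: 72 mm long (x), 50 mm wide (y), 22 mm high, 4 mm thick, 100 g. Point at the centre of its outline, 11 mm above its underside; z up.
- black_channel_center (a point): Loose black U-channel lying trough down (web on top): 72 mm long (x), 40 mm wide outside (y), 28 mm high, 4 mm thick (32 mm between flanges), 100 g. Point at the centre of its outline, 14 mm above the flange tips; z up. In place the tips stand on the webs of the other two and the point is 24 mm above the table.
- capacitor: Bystander: blue round capacitor standing, 25 mm diameter, 46 mm high. Origin under its centre.
- die: Bystander: light steel block, 28 x 60 x 18 mm. Origin under its centre.

How it is judged:
On the way, in this order (a step that is already met when the one before it is completed fails the run):
1. the silver channel lies flat, trough up, on the carrier's floor between the fixed end and the plate (y of silver_channel_center in the frame of carrier between 0.02 and 0.068 m and z of silver_channel_center in the frame of carrier below 0.02 m and angle between silver_channel_center's own z axis and vertical below 0.1 rad), for 0.2 s.
2. the plate is pressed back 15 mm or more with the gold channel held above the carrier (value of joint plate above 0.015 m and horizontal distance between gold_channel_center and carrier below 0.13 m and height (world z) of gold_channel_center above 0.03 m), for 0.1 s.
3. the gold channel lies flat, trough up, beside the silver one and the plate has sprung forward and holds both tight against the fixed end (value of joint plate between 0.014 and 0.027 m and y of silver_channel_center in the frame of carrier above 0.054 m and y of gold_channel_center in the frame of carrier between 0.003 and 0.019 m and z of gold_channel_center in the frame of carrier below 0.02 m and angle between gold_channel_center's own z axis and vertical below 0.1 rad), for 0.3 s.
At the end, for the whole second after the job is handed in: Silver and gold flat, trough up, tight against the fixed end (7 to 8 mm), plate closed on them (travel 14 to 27 mm); black level, trough down, fully seated (3 mm) with a flange in each trough: within 13 mm of the joint, 30 mm along it, straight within 0.2 rad; all at rest (all of step 3 and y of silver_channel_center in the frame of carrier below 0.068 m and z of silver_channel_center in the frame of carrier below 0.02 m and angle between each of silver_channel_center, black_channel_center's own z axis and vertical below 0.1 rad and z of black_channel_center in the frame of carrier between 0.021 and 0.027 m and y of black_channel_center in the frame of carrier between 0.023 and 0.049 m and x of black_channel_center in the frame of carrier between -0.03 and 0.03 m and angle between the x axis of black_channel_center and the x axis of carrier, either way round below 0.2 rad and linear speed of each of black_channel, gold_channel, silver_channel below 0.02 m/s); the robot touches nothing.
It fails at once if the capacitor or the die is shifted more than 25 mm (distance of any of capacitor, die from where it was at the start of the episode above 0.025 m).
It also fails if it takes over 72 s, if anything falls off the work surface, if the arm or the gripper's body presses on something with over 40 N, if the wrist force passes 120 N, or if a joint passes its speed limit or range.

### The arm

A 7-joint arm with a two-finger parallel gripper is mounted at the origin on the work surface; the furniture and walls round the work are solid. World frame = base frame: x ahead of the robot, y to its left, z up, the work surface at z = 0. Lengths are in m, angles in rad, forces in N, time in s.
With the tool pointing down it reaches from about 0.4 to 0.85 m from the base axis. Payload 10.4 kg.
Tool frame: the origin (TCP) lies at the very end of the fingers, on their centre line; the grasp point (between the pads) lies 19 mm behind it; x points along the fingers, z is the direction in which the jaws open and shut, and the axes are right-handed (so a half turn about x gives the same grasp; the last joint's range is limited). The gripper opens to 85 mm and grips with 20 to 120 N. Pads are 22 mm wide; open, the fingers measure 114 mm over their backs; the gripper's body (76 mm by 85 mm) begins 54 mm behind the grasp point. The pads swing forward as they close: fully open they stand 13 mm farther back than shut.
Start: joints at [-1.266, 0.332, -0.065, 1.46, 0.022, 1.35, -0.088], TCP at [0.201, 0.592, 0.231] pointing down, gripper open.
Joint ranges: [-2.6, 2.6], [-0.5, 2.12], [-1.47, 1.34], [0.16, 2.42], [-1.27, 4.41], [0.06, 2.06], [-2.6, 2.6]. Speed limits (rad/s): [2.22, 2.22, 2.79, 2.79, 3.14, 3.14, 3.14].

### API

Orientations are given as a unit quaternion [x, y, z, w].
In Python, from workcell import telemetry, viewer, manip, spot_in, mark_of gives the robot as it stands. The module is installed in compiled form; this text tells all that it offers.
- The arm moves only by the shell command python3 -m crank 'ROWS' [FORCE]. ROWS is JSON, a list of rows, each a list of 3 entries, a list of its own where there are three numbers: the closure, from 0 (fully open) to 1 (shut), then the shift along the world's x, y, z in cm, then the turn, a rotation vector about the world's x, y, z in rad. A call has 1 to 12 rows; each row shifts and turns the commanded pose from where the row before left it; what a row does not reach is not made up. A row lasts 1/12 s, in which the tool goes at most 41.7 mm and 7.16 degrees, less where a joint would pass 70% of its speed; a pose out of reach is approached as far as the arm can. A call with a gripper value outside its range is refused whole. The fingers move at their own pace and stop on an object; FORCE is the grip in N (left out, the last holds). Time passes only in rows, so rows that do not move let the fingers close. It gives the time, the measured TCP pose, the force and the opening at its end, in the units of the state.
- telemetry.get_obs(): the state, without advancing time (a new reading comes with each control period).
- viewer.camera(name): name is "scene" or "top" or "wrist"; returns a dict with "frame" (420x560x3 uint8, red, green, blue), "intrinsics" (3x3 intrinsics, pixels), "cam_to_world" (4x4, takes a point from camera to world coordinates). Camera axes: x right, y up, looking along -z (the intrinsics and any distortion apply to the point x, -y, -z); pixel columns grow to the right and rows downward; lengths in m; the calibration is good to about 2 mm. A picture is of the moment at which its call begins. There is no depth.
- manip.hand_in(): hands the job in, once; it reports no verdict.
Trained networks look in a picture, given as the dict that the camera call returned (one of the last four; its "shot" number tells which), for a name from the list of things; names that differ only in an ending like _2 or _b are one class to them, and where a whole thing is asked for, a point or a joint stands for the part that bears it (a point fixed in the world has none). Each returns a list of dicts, best first, with "conf" (0 to 1); they miss things now and then, are a little off and sometimes report something else, mostly with a low value. They report only what shows in the picture. A call takes as long as a camera call.
- spot_in(thing, picture): "location" ([x, y, z] in m, in the coordinates of the camera as it stood for that picture, good to about 4 mm: the middle of the surface that is visible of it).
- mark_of(thing, picture): "location" ([x, y, z] in m, in the coordinates of the camera as it stood for that picture, good to about 4 mm: a listed point, or the origin of a listed thing).
The state is a dict: "clock": time; "joint_pos": joint angles; "joint_velocities": joint speeds; "tau": joint torques, N m; "position": TCP position; "ee_rot": TCP orientation; "ft_force": force on the tool from outside, world axes, zero at the start; "torque": the same for the moment, N m; "grip_width": opening from 0.0 (shut) to 1.0 (fully open).
Only numpy, scipy, OpenCV 4.12 (cv2) and the standard library are available. Lean on these libraries where they do the work, as an engineer would, in place of code of your own. Each camera call takes 0.05 s, during which the arm holds its last target. There are 200 camera calls.

## Working session

There is one attempt and no reset: what is moved stays moved. The work goes in short steps, Python scripts to look and compute and a shell command to move; the robot and the scene stay as the last step left them, time stands still between calls to the robot, and variables do not carry over. Pictures are saved under pics/ and viewed, about 8 in all and at most 12, crops included, and the job is handed in when it is done.

```bash
mkdir -p pics; cat > h.py <<'E'
import numpy as np, cv2
from workcell import telemetry, viewer, manip, spot_in, mark_of
from scipy.spatial.transform import Rotation as R
def w(pic,p): return (pic["cam_to_world"]@np.r_[p,1])[:3]
def px(pic,P):
    c=np.linalg.inv(pic["cam_to_world"])@np.r_[P,1]; q=pic["intrinsics"]@np.array([c[0],-c[1],-c[2]]); return q[:2]/q[2]
def ray(pic,u,v,z):
    d=np.linalg.inv(pic["intrinsics"])@np.array([u,v,1.]); M=pic["cam_to_world"]; d=M[:3,:3]@np.array([d[0],-d[1],-d[2]]); o=M[:3,3]; return o+d*(z-o[2])/d[2]
def save(pic,n,s=1): cv2.imwrite("pics/"+n,cv2.resize(pic["frame"][:,:,::-1],None,fx=s,fy=s))
def st():
    o=telemetry.get_obs(); print("t",round(o["clock"],2),"pos",np.round(o["position"],4),"ft",np.round(o["ft_force"],1),"w",round(o["grip_width"],3)); m=R.from_quat(o["ee_rot"]).as_matrix(); print("x",m[:,0].round(3),"z",m[:,2].round(3)); return o
E
python3 - <<'E'
from h import *
st()
names=["carrier","plate_top","silver_channel_center","gold_channel_center","black_channel_center","capacitor","die"]
for c in ["top","scene"]:
    p=viewer.camera(c); save(p,c+"0.png",1.4); print(c,p["cam_to_world"][:3,3].round(3))
    for n in names:
        for f in (mark_of,spot_in):
            print(n,f.__name__,[(np.round(w(p,r["location"]),3).tolist(),np.round(px(p,w(p,r["location"]))).tolist(),round(r["conf"],2)) for r in f(n,p)[:2]])
E
```

```text
t 0.0 pos [0.2011 0.5913 0.2305] ft [0.6 1.2 0.9] w 0.993
x [-0.    -0.001 -1.   ] z [ 0.322  0.947 -0.001]
top [ 0.393 -0.246  0.909]
carrier call [([0.423, -0.134, -0.005], [232.0, 258.0], 0.74)]
carrier call [([0.42, -0.133, 0.003], [231.0, 260.0], 0.9)]
plate_top call [([0.426, -0.123, 0.048], [224.0, 256.0], 0.61)]
plate_top call [([0.421, -0.133, 0.05], [228.0, 259.0], 0.53)]
silver_channel_center call [([0.563, -0.304, 0.009], [304.0, 200.0], 0.63)]
silver_channel_center call [([0.562, -0.301, 0.003], [303.0, 200.0], 0.84), ([0.416, -0.133, 0.051], [228.0, 261.0], 0.67)]
gold_channel_center call [([0.494, -0.385, 0.011], [338.0, 229.0], 0.73), ([0.573, -0.191, -0.001], [257.0, 196.0], 0.17)]
gold_channel_center call [([0.491, -0.386, 0.004], [338.0, 230.0], 0.64), ([0.421, -0.136, 0.003], [232.0, 259.0], 0.59)]
black_channel_center call [([0.41, -0.314, 0.014], [308.0, 265.0], 0.76), ([0.566, -0.3, 0.009], [302.0, 199.0], 0.33)]
black_channel_center call [([0.412, -0.314, 0.028], [309.0, 263.0], 0.83)]
capacitor call [([0.575, -0.192, -0.0], [257.0, 195.0], 0.54)]
capacitor ca
[... 576 characters left out ...]
0.298, 0.006], [296.0, 217.0], 0.57)]
silver_channel_center call [([0.562, -0.297, -0.001], [295.0, 219.0], 0.97)]
gold_channel_center call [([0.493, -0.385, 0.012], [307.0, 258.0], 0.96), ([0.565, -0.298, 0.008], [297.0, 216.0], 0.56)]
gold_channel_center call [([0.49, -0.384, 0.006], [305.0, 260.0], 0.97)]
black_channel_center call [([0.412, -0.314, 0.014], [255.0, 263.0], 0.64)]
black_channel_center call [([0.409, -0.321, 0.028], [257.0, 262.0], 0.64)]
capacitor call [([0.573, -0.2, 0.001], [267.0, 194.0], 0.56)]
capacitor call [([0.567, -0.203, 0.035], [266.0, 186.0], 0.6)]
die call [([0.628, -0.388, 0.006], [346.0, 222.0], 0.91)]
die call [([0.618, -0.391, 0.018], [345.0, 222.0], 0.87)]
```

```bash
python3 - <<'E'
from h import *
p=viewer.camera("top"); f=p["frame"][130:340,160:390]; cv2.imwrite("pics/topc.png",cv2.resize(f[:,:,::-1],None,fx=3.4,fy=2.85 if 0 else 2.85,interpolation=cv2.INTER_CUBIC))
E
```

```text
(no output)
```

View pics/topc.png

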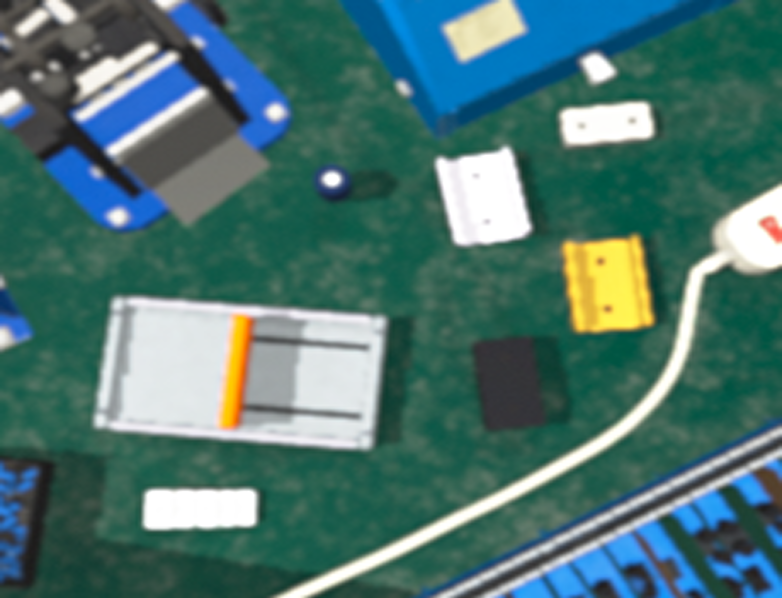

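View pics/scene0.png

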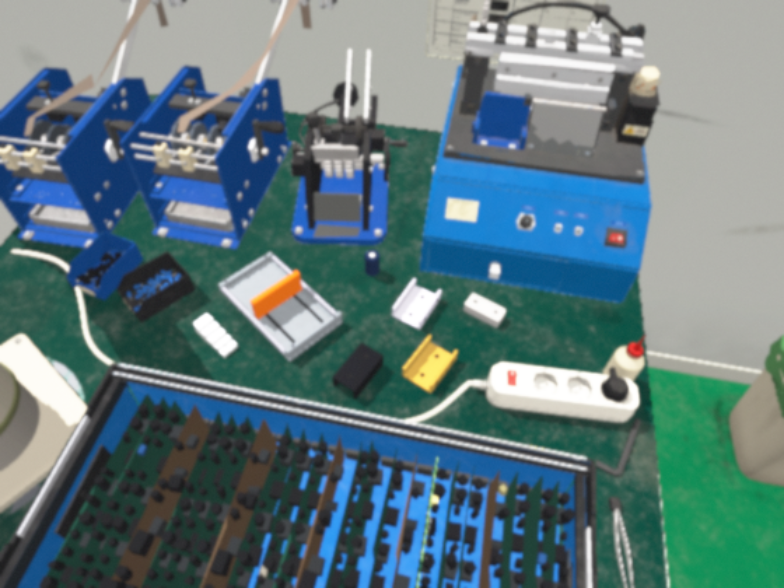

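View pics/top0.png

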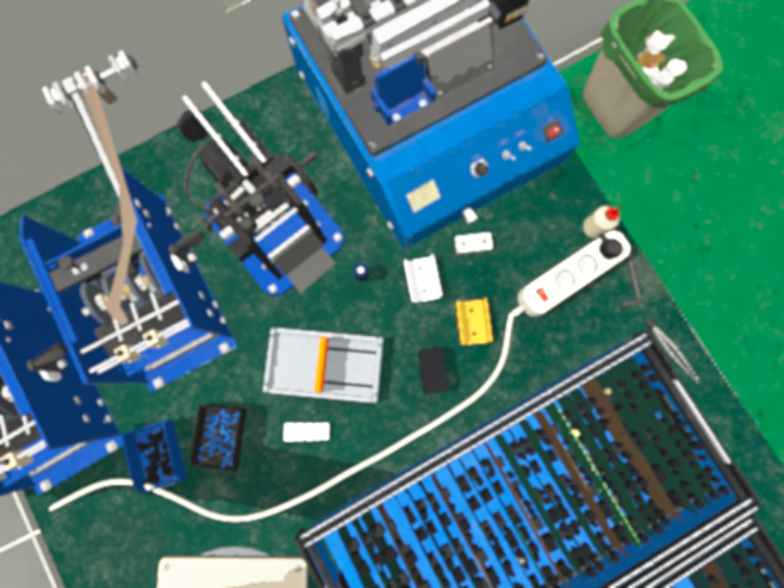

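```bash
python3 - <<'E'
from h import *
p=viewer.camera("top"); f=p["frame"]; hsv=cv2.cvtColor(f,cv2.COLOR_RGB2HSV); g=f.max(2)
def fit(n,m,c,z):
    m=m.astype(np.uint8)*255
    k=np.zeros_like(m); k[c[1]-25:c[1]+25,c[0]-25:c[0]+25]=255; m&=k
    cs,_=cv2.findContours(m,cv2.RETR_EXTERNAL,cv2.CHAIN_APPROX_NONE); b=cv2.boxPoints(cv2.minAreaRect(max(cs,key=cv2.contourArea)))
    P=np.array([ray(p,u,v,z) for u,v in b]); e=[P[(i+1)%4]-P[i] for i in range(2)]
    print(n,P[:,:2].mean(0).round(4),[(round(np.linalg.norm(x)*1e3,1),round(np.degrees(np.arctan2(x[1],x[0])),1)) for x in e])
H,S,V=[hsv[:,:,i] for i in range(3)]
fit("gold",(H>15)&(H<35)&(S>120)&(V>90),(338,229),.022)
fit("silver",(S<60)&(V>130),(304,200),.022)
fit("black",(V<62)&(S<110),(308,264),.028)
fit("plate",(H<20)&(S>150)&(V>120),(227,258),.05)
for n,uv in dict(machine=(288.5,175.6),bender=(216,207),cA=(193.8,235.3),cB=(273.2,241.6),cC=(160+373/3.4,130+447/2.85),cD=(160+97/3.4,130+427/2.85)).items(): print(n,ray(p,*uv,.016)[:2].round(3))
E
```

```text
gold [ 0.4912 -0.3835] [(np.float64(57.1), np.float64(-82.4)), (np.float64(76.3), np.float64(-174.2))]
silver [ 0.5632 -0.2982] [(np.float64(56.4), np.float64(-78.0)), (np.float64(78.4), np.float64(-169.3))]
black [ 0.4109 -0.3147] [(np.float64(41.8), np.float64(-81.5)), (np.float64(69.7), np.float64(-172.3))]
plate [ 0.4172 -0.1388] [(np.float64(84.9), np.float64(-8.9)), (np.float64(10.4), np.float64(-100.0))]
machine [ 0.62  -0.267]
bender [ 0.543 -0.096]
cA [ 0.475 -0.046]
cB [ 0.462 -0.232]
cC [ 0.359 -0.225]
cD [ 0.373 -0.039]
```

```bash
python3 - <<'E'
from h import *
p=viewer.camera("top"); s=viewer.camera("scene")
for uv in [(166,246),(107,272),(86,320)]:
    P=ray(p,*uv,0); print(P[:2].round(3),[(z,(px(s,[*P[:2],z])*1.4).round().tolist()) for z in (0,.1,.2,.3)])
for uv in [(190,72),(285,115),(130,80)]:
  print(uv,[(z,ray(s,uv[0]/1.4,uv[1]/1.4,z)[:2].round(2).tolist(),(px(p,ray(s,uv[0]/1.4,uv[1]/1.4,z))*1.4).round().tolist()) for z in (.1,.15,.2,.25,.3)])
E
```

```text
[0.451 0.022] [(0, [233.0, 246.0]), (0.1, [221.0, 204.0]), (0.2, [206.0, 154.0]), (0.3, [189.0, 94.0])]
[0.389 0.157] [(0, [159.0, 228.0]), (0.1, [140.0, 185.0]), (0.2, [119.0, 135.0]), (0.3, [93.0, 75.0])]
[0.28  0.196] [(0, [92.0, 250.0]), (0.1, [68.0, 208.0]), (0.2, [39.0, 158.0]), (0.3, [3.0, 98.0])]
(190, 72) [(0.1, [0.65, 0.38], [-6.0, 209.0]), (0.15, [0.61, 0.3], [19.0, 226.0]), (0.2, [0.57, 0.22], [48.0, 247.0]), (0.25, [0.53, 0.14], [81.0, 270.0]), (0.3, [0.48, 0.06], [121.0, 298.0])]
(285, 115) [(0.1, [0.68, 0.13], [157.0, 192.0]), (0.15, [0.64, 0.07], [179.0, 209.0]), (0.2, [0.59, 0.01], [206.0, 229.0]), (0.25, [0.55, -0.05], [236.0, 253.0]), (0.3, [0.5, -0.11], [273.0, 281.0])]
(130, 80) [(0.1, [0.55, 0.44], [-57.0, 270.0]), (0.15, [0.52, 0.36], [-30.0, 287.0]), (0.2, [0.49, 0.28], [-0.0, 307.0]), (0.25, [0.45, 0.19], [35.0, 330.0]), (0.3, [0.42, 0.11], [77.0, 357.0])]
```

```bash
python3 -m crank '[[0,[0,-0.5,3.2],[0,0,-0.11]],[0,[0,-0.5,3.2],[0,0,-0.11]],[0,[0,-0.5,3.2],[0,0,-0.11]],[0,[0,-0.5,3.2],[0,0,-0.11]],[0,[0,-0.5,3.2],[0,0,-0.11]],[0,[1,-1.5,3],[0,0,-0.11]],[0,[2,-3,0],[0,0,-0.11]],[0,[2,-3,0],[0,0,-0.11]],[0,[2,-3,0],[0,0,-0.11]],[0,[2,-3,0],[0,0,-0.11]],[0,[2,-3,0],[0,0,-0.11]],[0,[2,-3,0],[0,0,-0.11]]]'
```

```text
clock: 2.7
position: [0.3319, 0.3701, 0.4215]
ee_rot: [0.029, 0.706, -0.029, 0.707]
ft_force: [0.2, 0.6, 0.0]
grip_width: 0.999
```

```bash
python3 -m crank '[[0,[1.3,-3.6,0],[0,0,-0.107]],[0,[1.3,-3.6,0],[0,0,-0.107]],[0,[1.3,-3.6,0],[0,0,-0.107]],[0,[1.3,-3.6,0],[0,0,-0.107]],[0,[1.3,-3.6,0],[0,0,-0.107]],[0,[1.3,-3.6,0],[0,0,-0.107]],[0,[1.3,-3.6,0],[0,0,-0.107]],[0,[1.3,-3.6,0],[0,0,-0.107]],[0,[0.5,-4,0],[0,0,-0.107]],[0,[0.5,-4,0],[0,0,-0.107]],[0,[0.5,-4,0],[0,0,-0.107]],[0,[0.5,-4,0],[0,0,-0.107]]]'
```

```text
clock: 3.7
position: [0.4549, -0.0785, 0.4216]
ee_rot: [0.447, 0.548, -0.446, 0.549]
ft_force: [0.9, -0.5, 1.1]
grip_width: 1.004
```

```bash
python3 -m crank '[[0.7,[0.8,-3.5,-2],[0,0,0]],[0.7,[0.8,-3.5,-2],[0,0,0]],[0.7,[0.8,-1.5,-3],[0,0,0]],[0.7,[0.8,-1,-3],[0,0,0]],[0.7,[0.8,0,-3],[0,0,0]],[0.7,[0.8,0,-3],[0,0,0]],[0.7,[0.8,0,-3],[0,0,0]],[0.7,[0.5,0,-2],[0,0,0]],[0.7,[0.4,0,-1],[0,0,0]],[0.7,[0,0,0],[0,0,0]]]'; python3 - <<'E'
from h import *
st(); p=viewer.camera("wrist"); save(p,"w1.png",1.3); print(p["cam_to_world"].round(3))
for n in ["silver_channel_center","gold_channel_center"]:
  print(n,[(w(p,r["location"]).round(4).tolist(),px(p,w(p,r["location"])).round().tolist(),round(r["conf"],2)) for r in mark_of(n,p)[:2]])
E
```

```text
clock: 4.53
position: [0.5198, -0.1708, 0.1996]
ee_rot: [0.444, 0.55, -0.446, 0.549]
ft_force: [-1.3, 0.2, -0.5]
grip_width: 0.297
t 4.53 pos [ 0.5198 -0.1708  0.1996] ft [-1.3  0.2 -0.5] w 0.297
x [-0.003 -0.    -1.   ] z [ 0.209 -0.978 -0.   ]
[[ 0.208  0.932  0.296  0.596]
 [-0.978  0.199  0.063 -0.154]
 [-0.    -0.302  0.953  0.343]
 [ 0.     0.     0.     1.   ]]
silver_channel_center [([0.5663, -0.3014, 0.0128], [432.0, 160.0], 0.74)]
gold_channel_center [([0.4976, -0.3806, 0.0121], [487.0, 247.0], 0.86)]
```

View pics/w1.png

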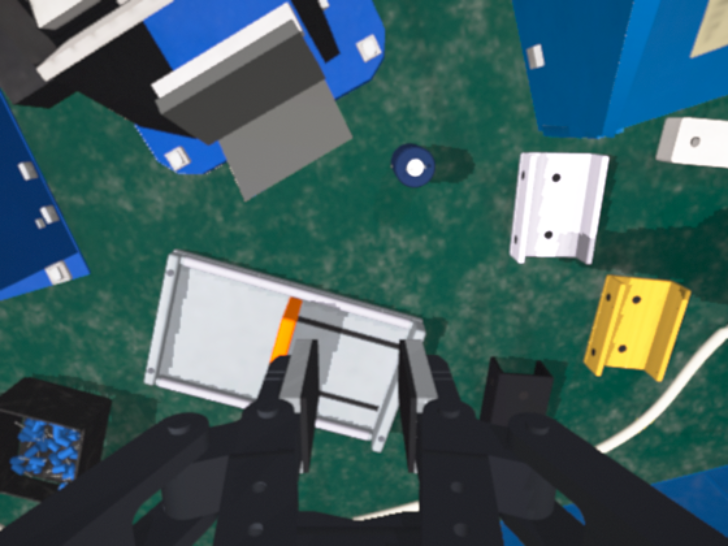

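```bash
cat >> h.py <<'E'
def corners(p,z,pts,s=1.3,n=""):
    P=np.array([ray(p,u/s,v/s,z)[:2] for u,v in pts]); a=lambda i,j: round(float(np.degrees(np.arctan2(*(P[j]-P[i])[::-1]))),1)
    print(n,"c",P.mean(0).round(4),"sides",[(round(float(np.linalg.norm(P[(i+1)%4]-P[i]))*1e3,1),a(i,(i+1)%4)) for i in range(4)])
E
python3 - <<'E'
from h import *
p=viewer.camera("wrist")
corners(p,.022,[(521,154),(608,155),(590,262),(513,259)],n="silver")
corners(p,.022,[(607,276),(690,290),(662,380),(586,374)],n="gold")
corners(p,.016,[(175,252),(425,322),(378,450),(147,383)],n="carrier")
c=p["frame"][110:300,385:535,::-1]; cv2.imwrite("pics/w1c.png",cv2.resize(c,None,fx=4,fy=3.1,interpolation=cv2.INTER_CUBIC))
E
```

```text
silver c [ 0.5671 -0.2979] sides [(56.4, -78.7), (72.1, -169.2), (53.4, 99.7), (70.6, 13.2)]
gold c [ 0.4939 -0.3823] sides [(60.9, -87.8), (71.6, -173.3), (57.7, 97.0), (76.7, 9.0)]
carrier c [ 0.4191 -0.1357] sides [(184.6, -94.7), (115.4, 175.4), (186.6, 83.1), (108.3, -5.6)]
```

View pics/w1c.png

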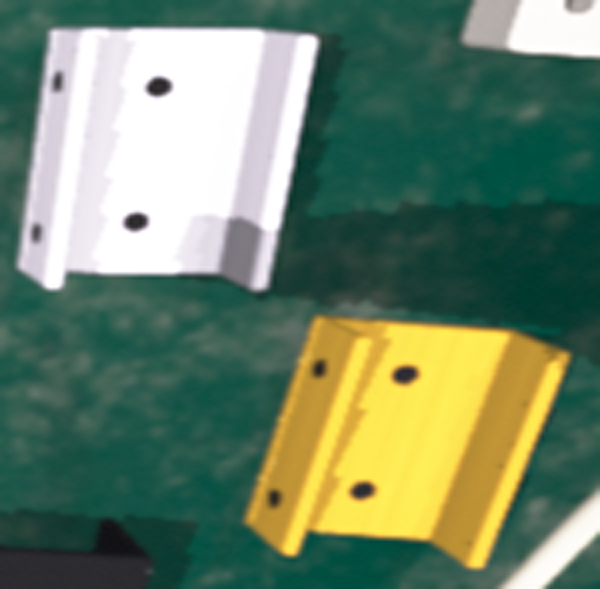

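```bash
python3 - <<'E'
from h import *
p=viewer.camera("wrist")
f=lambda L:[(385+u/4,110+v/3.1) for u,v in L]
corners(p,.022,f([(82,30),(318,38),(268,290),(45,288)]),1,"silver")
corners(p,.022,f([(358,332),(570,352),(488,568),(280,555)]),1,"gold")
q=[ray(p,*f([x])[0],0)[:2].round(4) for x in [(50,30),(20,268),(318,318),(247,520)]]; print(q)
E
```

```text
silver c [ 0.5652 -0.2989] sides [(50.0, -80.5), (71.5, -168.5), (50.2, 101.3), (73.0, 11.3)]
gold c [ 0.4926 -0.3844] sides [(49.9, -85.2), (72.0, -172.5), (51.4, 96.9), (73.8, 6.3)]
[array([ 0.595 , -0.2676]), array([ 0.525 , -0.2822]), array([ 0.5244, -0.3576]), array([ 0.4543, -0.3646])]
```

```bash
python3 - <<'E'
from h import *
p=viewer.camera("wrist");s=viewer.camera("scene");t=viewer.camera("top")
P=ray(t,404/1.4,241/1.4,0.0); print(P, [(z,(px(s,[*P[:2],z])*1.4).round().tolist()) for z in (0,.05,.1,.15,.2)])
# triangulate panel top-left corner: scene (440,155), top (375,152)
for z in (.1,.15,.2,.25,.3): print(z, ray(s,440/1.4,155/1.4,z)[:2].round(3), ray(t,375/1.4,152/1.4,z)[:2].round(3))
print([ray(s,u/1.4,v/1.4,0)[:2].round(3) for u,v in [(427,268),(625,303)]])
E
```

```text
[ 0.63305839 -0.26772631  0.        ] [(0, [427.0, 272.0]), (0.05, [429.0, 252.0]), (0.1, [431.0, 230.0]), (0.15, [434.0, 207.0]), (0.2, [437.0, 181.0])]
0.1 [ 0.787 -0.164] [ 0.753 -0.219]
0.15 [ 0.734 -0.2  ] [ 0.731 -0.22 ]
0.2 [ 0.681 -0.235] [ 0.708 -0.222]
0.25 [ 0.628 -0.271] [ 0.686 -0.224]
0.3 [ 0.575 -0.306] [ 0.664 -0.225]
[array([ 0.64 , -0.263]), array([ 0.798, -0.548])]
```

```bash
python3 -m crank '[[0.7,[1.25,-3.77,0],[0,0,-0.02]],[0.7,[1.25,-3.77,0],[0,0,0]],[0.7,[1.25,-3.77,0],[0,0,0]],[0.7,[1.23,-3.76,-2],[0,0,0]],[0.7,[0,0,-4],[0,0,0]],[0.7,[0,0,-4],[0,0,0]],[0.7,[0,0,-4],[0,0,0]],[0.7,[0,0,-1],[0,0,0]],[0.7,[0,0,0],[0,0,0]]]' 40; python3 - <<'E'
from h import *
st(); p=viewer.camera("wrist"); save(p,"w2.png",1.3)
E
```

```text
clock: 5.68
position: [0.5678, -0.3186, 0.0501]
ee_rot: [0.45, 0.547, -0.451, 0.544]
ft_force: [-0.0, -1.4, 0.6]
grip_width: 0.299
t 5.68 pos [ 0.5678 -0.3186  0.0501] ft [-0.  -1.4  0.6] w 0.299
x [-0.005  0.002 -1.   ] z [ 0.189 -0.982 -0.003]
```

View pics/w2.png

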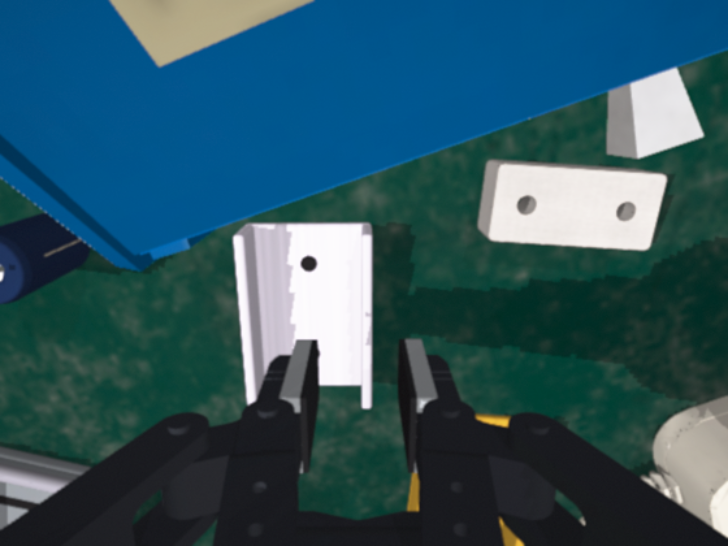

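```bash
python3 -m crank '[[0.7,[0,-0.15,-2],[0,0,0]],[0.7,[0,0,-1.5],[0,0,0]],[0.7,[0,0,-0.8],[0,0,0]],[0.7,[0,0,0],[0,0,0]],[1,[0,0,0],[0,0,0]],[1,[0,0,0],[0,0,0]],[1,[0,0,0],[0,0,0]],[1,[0,0,0],[0,0,0]]]' 50; python3 -m crank '[[1,[0,0,1.5],[0,0,0]],[1,[0,0,3],[0,0,0]],[1,[0,0,4],[0,0,0]],[1,[0,0,2],[0,0,0]],[1,[0,0,0],[0,0,0]]]';python3 - <<'E'
from h import *
st(); p=viewer.camera("wrist"); save(p,"w3.png",1.3)
E
```

```text
clock: 6.4
position: [0.57, -0.3217, 0.0109]
ee_rot: [0.451, 0.544, -0.45, 0.546]
ft_force: [-0.6, 1.3, 8.4]
grip_width: 0.03
clock: 6.82
position: [0.5713, -0.3231, 0.1211]
ee_rot: [0.451, 0.542, -0.45, 0.548]
ft_force: [0.6, 0.2, -1.2]
grip_width: 0.029
t 6.82 pos [ 0.5713 -0.3231  0.1211] ft [ 0.6  0.2 -1.2] w 0.029
x [ 0.007 -0.003 -1.   ] z [ 0.188 -0.982  0.005]
```

View pics/w3.png

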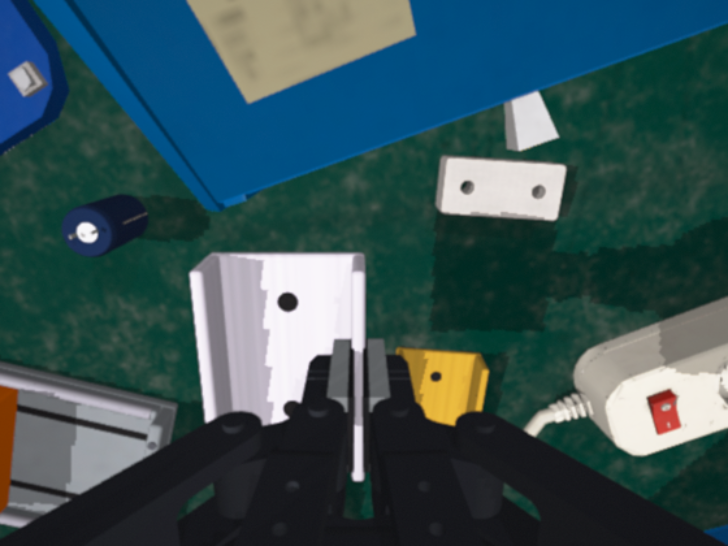

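```bash
python3 -m crank '[[1,[-1.6,2.5,1.5],[0,0,-0.05]],[1,[-2.2,3,1.5],[0,0,-0.05]],[1,[-2.2,3,0.5],[0,0,-0.05]],[1,[-2.2,3,0],[0,0,-0.05]],[1,[-2.2,3,0],[0,0,-0.045]],[1,[-2.2,3,0],[0,0,-0.04]],[1,[-2.2,2.8,0],[0,0,0]],[1,[0,0,0],[0,0,0]]]'; python3 - <<'E'
from h import *
st(); p=viewer.camera("wrist"); save(p,"w4.png",1.3)
for n in ["carrier","plate_top","silver_channel_center"]:
  print(n,[(w(p,r["location"]).round(4).tolist(),px(p,w(p,r["location"])).round().tolist(),round(r["conf"],2)) for r in mark_of(n,p)[:2]])
E
```

```text
clock: 7.53
position: [0.4187, -0.1141, 0.1493]
ee_rot: [0.524, 0.479, -0.52, 0.475]
ft_force: [0.5, -0.9, -2.0]
grip_width: 0.026
t 7.53 pos [ 0.4187 -0.1141  0.1493] ft [ 0.5 -0.9 -2. ] w 0.026
x [ 0.     0.008 -1.   ] z [-0.091 -0.996 -0.008]
carrier [([0.4179, -0.1303, 0.0038], [298.0, 191.0], 0.76), ([0.4202, -0.1275, 0.0544], [298.0, 208.0], 0.27)]
plate_top [([0.4205, -0.1257, 0.0514], [295.0, 207.0], 0.92)]
silver_channel_center [([0.4219, -0.0922, 0.1538], [224.0, 283.0], 0.63)]
```

View pics/w4.png

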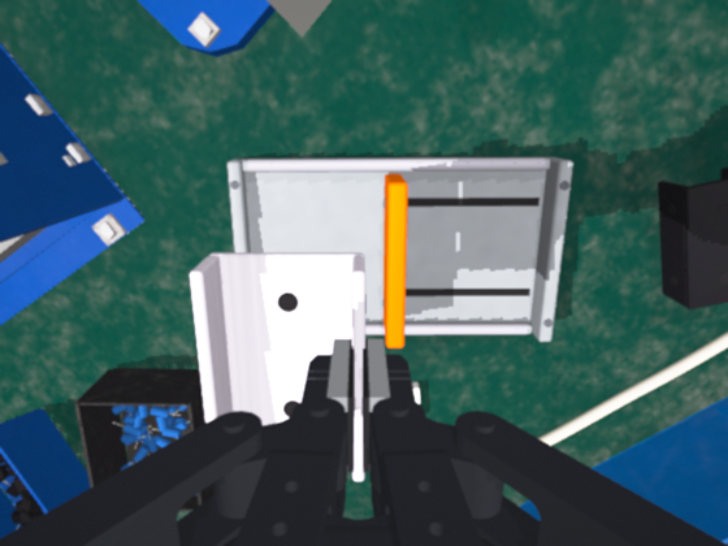

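```bash
python3 - <<'E'
from h import *
p=viewer.camera("wrist"); s=1.3
# refine: column profile rows
f=p["frame"].astype(int); 
a=np.radians(-5.2); xh=np.array([np.cos(a),np.sin(a)]); yh=np.array([-np.sin(a),np.cos(a)]); c0=np.array([.42,-.135])
def show(n,u,v,z):
    P=ray(p,u,v,z)[:2]; print(n,P.round(4),"rel carrier xy mm",(np.r_[xh@(P-c0),yh@(P-c0)]*1e3).round(1))
for n,u,v,z in [("plateface top +x",385,178,.05),("plateface top -x",385,347,.05),("lip out L",250,158,.016),("lip out R",550,158,.016),("lip out -x R",530,335,.016),("stop out +x",572,160,.026),("stop out -x",549,340,.026),("fixed out +x",228,160,.016),("fixed out",234,250,.016)]: show(n,u/s,v/s,z)
for v in (145,160,250): print(v,[tuple(x) for x in f[v,170:200:2].tolist()])
print(f[100:140:2,250].tolist())
E
```

```text
plateface top +x [ 0.4697 -0.1366] rel carrier xy mm [49.6  2.9]
plateface top -x [ 0.3785 -0.1295] rel carrier xy mm [-41.9   1.7]
lip out L [ 0.4835 -0.0646] rel carrier xy mm [56.9 75.9]
lip out R [ 0.4678 -0.2299] rel carrier xy mm [ 56.2 -90.1]
lip out -x R [ 0.3612 -0.2199] rel carrier xy mm [-50.8 -89.9]
stop out +x [ 0.4668 -0.2378] rel carrier xy mm [ 55.9 -98.2]
stop out -x [ 0.3618 -0.2279] rel carrier xy mm [-49.5 -97.8]
fixed out +x [ 0.4836 -0.0523] rel carrier xy mm [55.8 88.1]
fixed out [ 0.4323 -0.0468] rel carrier xy mm [ 4.3 88.9]
145 [(187, 192, 201), (157, 158, 167), (178, 182, 189), (173, 178, 183), (115, 118, 122), (125, 128, 133), (147, 151, 157), (150, 153, 160), (150, 154, 160), (159, 162, 168), (223, 226, 231), (228, 231, 236), (226, 230, 234), (220, 223, 228), (221, 223, 229)]
160 [(230, 232, 237), (231, 233, 238), (225, 227, 232), (211, 215, 221), (155, 160, 164), (107, 109, 113), (152, 155, 160), (158, 162, 167), (159, 163, 168), (161, 163, 169), (162, 165, 171), (223, 226, 231), (227, 230, 235), (225, 229, 234), (225, 230, 234)]
250 [(165, 158, 169), (172, 165, 177), (236, 230, 239), (241, 236, 243), (239, 234, 242), (236, 230, 239), (237, 232, 241), (240, 234, 242), (238, 233, 241), (236, 231, 240), (236, 231, 239), (236, 232, 240), (237, 232, 241), (241, 236, 244), (242, 237, 244)]
[[17, 85, 71], [23, 87, 73], [25, 86, 73], [28, 88, 75], [29, 89, 76], [26, 87, 73], [25, 88, 74], [31, 90, 75], [36, 91, 77], [34, 90, 76], [33, 90, 77], [27, 88, 73], [20, 67, 57], [37, 68, 61], [161, 158, 167], [234, 230, 239], [246, 244, 250], [241, 238, 245], [216, 212, 223], [208, 214, 221]]
```

```bash
python3 -m crank '[[1,[0.7,0.95,0],[0,0,0]],[1,[0,0,-3],[0,0,0]],[1,[0,0,-3],[0,0,0]],[1,[0,0,-3],[0,0,0]],[1,[0,0,-2],[0,0,0]],[1,[0,0,-1],[0,0,0]],[1,[0,0,0],[0,0,0]]]'; python3 -m crank '[[1,[0,0,-0.4],[0,0,0]],[1,[0,0,-0.3],[0,0,0]],[1,[0,0,0],[0,0,0]]]'
```

```text
clock: 8.37
position: [0.4276, -0.1108, 0.027]
ee_rot: [-0.521, -0.476, 0.526, -0.475]
ft_force: [-0.2, -0.0, -0.5]
grip_width: 0.027
clock: 8.62
position: [0.4295, -0.1099, 0.0227]
ee_rot: [-0.523, -0.476, 0.523, -0.476]
ft_force: [-0.9, 0.5, -0.8]
grip_width: 0.024
```

```bash
python3 -m crank '[[1,[-0.2,0.5,0],[0,0,0]],[1,[0,0,-0.3],[0,0,0]],[1,[0,0,-0.2],[0,0,0]],[1,[0,0,0],[0,0,0]]]'; python3 - <<'E'
from h import *
st(); p=viewer.camera("wrist"); save(p,"w5.png",1.3)
E
```

```text
clock: 8.95
position: [0.4271, -0.1044, 0.0175]
ee_rot: [0.523, 0.476, -0.523, 0.476]
ft_force: [-0.9, -0.2, -1.1]
grip_width: 0.027
t 8.95 pos [ 0.4271 -0.1044  0.0175] ft [-0.9 -0.2 -1.1] w 0.027
x [ 0.  0. -1.] z [-0.093 -0.996 -0.   ]
```

```bash
python3 -m crank '[[1,[0,0,-0.2],[0,0,0]],[1,[0,0,-0.2],[0,0,0]],[1,[0,0,0],[0,0,0]]]'
```

```text
clock: 9.25
position: [0.4284, -0.1052, 0.0157]
ee_rot: [0.524, 0.476, -0.522, 0.476]
ft_force: [-13.0, 3.0, 45.4]
grip_width: 0.028
```

View pics/w5.png

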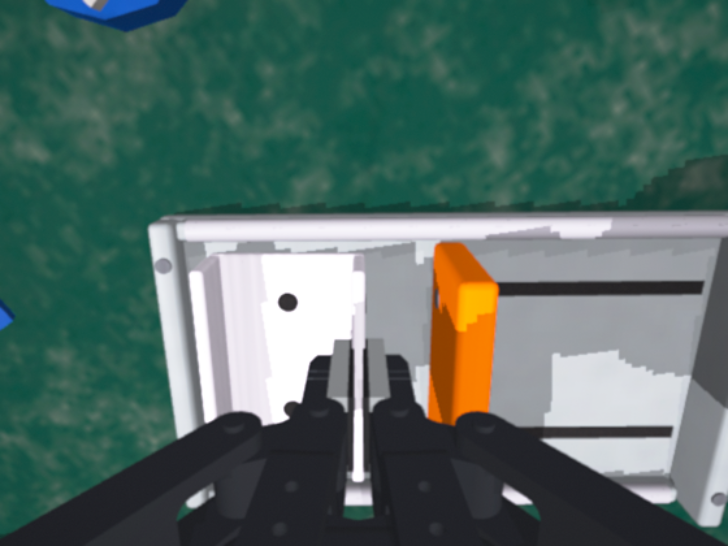

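```bash
python3 -m crank '[[1,[0,0,0.2],[0,0,0]],[0.85,[0,0,0],[0,0,0]],[0.85,[0,0,0],[0,0,0]],[0.85,[0,0,0],[0,0,0]],[0.85,[0,0,1.5],[0,0,0]],[0.85,[0,0,3],[0,0,0]],[0.85,[0,0,4],[0,0,0]],[0.8,[0,0,4],[0,0,0]],[0.7,[0,0,1],[0,0,0]],[0.7,[0,0,0],[0,0,0]]]'; python3 - <<'E'
from h import *
st(); 
for c in ("wrist","top"):
  p=viewer.camera(c); save(p,"s6%s.png"%c,1.3)
  for n in ["carrier","plate_top","silver_channel_center","gold_channel_center"]:
    print(n,[(w(p,r["location"]).round(4).tolist(),px(p,w(p,r["location"])).round().tolist(),round(r["conf"],2)) for r in mark_of(n,p)[:2]])
E
```

```text
clock: 10.08
position: [0.429, -0.1044, 0.1534]
ee_rot: [0.525, 0.476, -0.52, 0.477]
ft_force: [-0.2, -0.2, -0.5]
grip_width: 0.297
t 10.08 pos [ 0.429  -0.1044  0.1534] ft [-0.2 -0.2 -0.5] w 0.297
x [ 0.006  0.003 -1.   ] z [-0.093 -0.996 -0.004]
carrier [([0.4175, -0.1321, 0.0041], [313.0, 203.0], 0.81)]
plate_top [([0.4216, -0.1296, 0.0537], [315.0, 218.0], 0.61)]
silver_channel_center [([0.4338, -0.0825, 0.0178], [248.0, 193.0], 0.55)]
gold_channel_center []
carrier [([0.4213, -0.1309, -0.0023], [230.0, 259.0], 0.87)]
plate_top [([0.4221, -0.125, 0.0539], [224.0, 258.0], 0.72)]
silver_channel_center [([0.4312, -0.0827, 0.0143], [209.0, 254.0], 0.62)]
gold_channel_center [([0.493, -0.3884, 0.0123], [340.0, 229.0], 0.96), ([0.6294, -0.3868, -0.0023], [337.0, 174.0], 0.39)]
```

```bash
python3 -m crank '[[0.7,[0.83,-3.78,0],[0,0,0.026]],[0.7,[0.83,-3.78,0],[0,0,0.026]],[0.7,[0.83,-3.78,0],[0,0,0.026]],[0.7,[0.83,-3.78,0],[0,0,0.026]],[0.7,[0.83,-3.78,0],[0,0,0.026]],[0.7,[0.83,-3.78,0],[0,0,0.026]],[0.7,[0.83,-3.78,0],[0,0,0.026]],[0.7,[0.83,-3.78,-1],[0,0,0.026]],[0.7,[0,0,-4],[0,0,0]],[0.7,[0,0,-3],[0,0,0]],[0.7,[0,0,-1.3],[0,0,0]],[0.7,[0,0,0],[0,0,0]]]'; python3 - <<'E'
from h import *
st(); p=viewer.camera("wrist"); save(p,"w7.png",1.3); f=p["frame"]; hsv=cv2.cvtColor(f,cv2.COLOR_RGB2HSV)
m=(hsv[:,:,0]>15)&(hsv[:,:,0]<35)&(hsv[:,:,1]>110)
print("centreline u, at flange top", px(p,telemetry.get_obs()["position"]-np.array([0,0,.028])))
for v in range(160,330,12):
    u=np.where(m[v])[0]
    if len(u)>5: print(v,u.min(),u.max(),hsv[v,u.max()-30:u.max()+3:2,2].tolist(), [ray(p,x,v,.022)[:2].round(4).tolist() for x in (u.min(),u.max())])
E
```

```text
clock: 11.58
position: [0.4872, -0.3838, 0.0549]
ee_rot: [0.474, 0.526, -0.476, 0.521]
ft_force: [-0.7, 0.7, -0.2]
grip_width: 0.305
t 11.58 pos [ 0.4872 -0.3838  0.0549] ft [-0.7  0.7 -0.2] w 0.305
x [-0.007  0.003 -1.   ] z [ 0.098 -0.995 -0.004]
centreline u, at flange top [278.75776376 253.65074406]
172 224 329 [254, 254, 254, 254, 254, 254, 254, 254, 252, 240, 196, 232, 254, 254, 255, 161, 60] [[0.5247, -0.3547], [0.5295, -0.4045]]
184 225 329 [254, 254, 254, 254, 254, 254, 254, 253, 252, 226, 199, 242, 254, 254, 255, 120, 63] [[0.5188, -0.3555], [0.5237, -0.4053]]
196 225 328 [254, 254, 254, 254, 254, 253, 253, 253, 252, 249, 195, 225, 254, 254, 255, 201, 68] [[0.5128, -0.3559], [0.5177, -0.4056]]
208 226 328 [254, 254, 254, 254, 254, 254, 253, 253, 252, 244, 196, 233, 254, 254, 255, 136, 62] [[0.5068, -0.3567], [0.5117, -0.4065]]
220 226 328 [254, 254, 254, 254, 254, 253, 253, 253, 253, 226, 177, 244, 254, 239, 232, 101, 59] [[0.5005, -0.3571], [0.5055, -0.4074]]
232 227 327 [254, 254, 254, 254, 254, 254, 254, 253, 253, 244, 116, 132, 197, 222, 228, 140, 60] [[0.4942, -0.3579], [0.4991, -0.4078]]
244 228 327 [254, 254, 254, 254, 254, 254, 253, 253, 254, 241, 113, 141, 204, 223, 228, 106, 59] [[0.4877, -0.3588], [0.4927, -0.4087]]
256 228 326 [254, 254, 254, 254, 254, 254, 253, 253, 253, 253, 187, 124, 189, 220, 227, 153, 60] [[0.4811, -0.3592], [0.486, -0.4091]]
268 244 307 [255, 255, 254, 254, 254, 254, 254, 254, 254, 254, 254, 254, 254, 254, 255, 121, 32] [[0.4751, -0.3678], [0.4783, -0.4003]]
280 244 307 [254, 254, 254, 254, 254, 254, 254, 254, 254, 254, 254, 254, 254, 254, 255, 75, 28] [[0.4682, -0.3683], [0.4715, -0.4011]]
```

```bash
python3 -m crank '[[0.7,[0.75,-2.25,0],[0,0,0]],[0.7,[0,0,-1],[0,0,0]],[0.7,[0,0,-1.5],[0,0,0]],[0.7,[0,0,-1.3],[0,0,0]],[0.7,[0,0,-0.5],[0,0,0]],[0.7,[0,0,0],[0,0,0]],[1,[0,0,0],[0,0,0]],[1,[0,0,0],[0,0,0]],[1,[0,0,0],[0,0,0]],[1,[0,0,0],[0,0,0]]]' 60; python3 -m crank '[[1,[0,0,1.5],[0,0,0]],[1,[0,0,3],[0,0,0]],[1,[0,0,4],[0,0,0]],[1,[0,0,2],[0,0,0]],[1,[0,0,0],[0,0,0]]]';python3 - <<'E'
from h import *
st(); p=viewer.camera("wrist"); save(p,"w8.png",1.3)
for n in ["gold_channel_center","black_channel_center"]:
    print(n,[(w(p,r["location"]).round(4).tolist(),px(p,w(p,r["location"])).round().tolist(),round(r["conf"],2)) for r in mark_of(n,p)[:2]])
E
```

```text
clock: 12.47
position: [0.4966, -0.4079, 0.0159]
ee_rot: [0.475, 0.524, -0.475, 0.524]
ft_force: [-0.5, 0.2, 2.6]
grip_width: 0.017
clock: 12.88
position: [0.4978, -0.41, 0.1266]
ee_rot: [0.475, 0.522, -0.475, 0.526]
ft_force: [0.9, -0.8, -0.6]
grip_width: 0.017
t 12.88 pos [ 0.4978 -0.41    0.1266] ft [ 0.9 -0.8 -0.6] w 0.017
x [ 0.004 -0.004 -1.   ] z [ 0.097 -0.995  0.005]
gold_channel_center [([0.4965, -0.3845, 0.1226], [218.0, 274.0], 0.86)]
black_channel_center [([0.4129, -0.316, 0.0138], [143.0, 299.0], 0.91)]
```

```bash
python3 -m crank '[[1,[0,0,-4],[0,0,0]],[1,[0,0,-4],[0,0,0]],[1,[0,0,-2],[0,0,0]],[1,[0,0,-0.8],[0,0,0]],[0.85,[0,0,0],[0,0,0]],[0.85,[0,0,0],[0,0,0]],[0.85,[0,0,0],[0,0,0]],[0.85,[0,0,-0.6],[0,0,0]],[0.85,[0,0,-0.3],[0,0,0]],[0.85,[0,0,0],[0,0,0]]]'
```

```text
clock: 13.87
position: [0.4963, -0.4077, 0.0043]
ee_rot: [0.475, 0.525, -0.475, 0.523]
ft_force: [-5.3, 5.5, 18.7]
grip_width: 0.148
```

```bash
python3 -m crank '[[0.85,[0,0,0.3],[0,0,0]],[1,[0,0,0],[0,0,0]],[1,[0,0,0],[0,0,0]],[1,[0,0,0],[0,0,0]],[1,[0,0,0],[0,0,0]]]' 60;  python3 -m crank '[[1,[0,0,1.5],[0,0,0]],[1,[0,0,3],[0,0,0]],[1,[0,0,4],[0,0,0]],[1,[0,0,4],[0,0,0]],[1,[0,0,0],[0,0,0]]]';python3 - <<'E'
from h import *
st(); p=viewer.camera("wrist"); save(p,"w9.png",1.3)
for n in ["gold_channel_center","black_channel_center"]:
    print(n,[(w(p,r["location"]).round(4).tolist(),px(p,w(p,r["location"])).round().tolist(),round(r["conf"],2)) for r in mark_of(n,p)[:2]])
E
```

```text
clock: 14.28
position: [0.4964, -0.4077, 0.0064]
ee_rot: [0.475, 0.524, -0.475, 0.523]
ft_force: [-1.4, 3.4, 9.7]
grip_width: 0.027
clock: 14.7
position: [0.4981, -0.4107, 0.1394]
ee_rot: [0.475, 0.521, -0.475, 0.526]
ft_force: [0.8, -1.3, -0.0]
grip_width: 0.025
t 14.7 pos [ 0.4981 -0.4107  0.1394] ft [ 0.8 -1.3 -0. ] w 0.025
x [ 0.006 -0.006 -1.   ] z [ 0.097 -0.995  0.006]
gold_channel_center [([0.4961, -0.3873, 0.1457], [220.0, 288.0], 0.77)]
black_channel_center [([0.4133, -0.3155, 0.0156], [146.0, 292.0], 0.88)]
```

```bash
python3 -m crank '[[1,[-0.5,2,0],[0,0,-0.02]],[1,[-0.8,3.4,0],[0,0,-0.02]],[1,[-0.8,3.4,0],[0,0,-0.02]],[1,[-0.8,3.4,0],[0,0,-0.02]],[1,[-0.8,3.4,0],[0,0,-0.02]],[1,[-0.8,3.4,0],[0,0,-0.02]],[1,[-0.8,3.4,0],[0,0,-0.02]],[1,[-0.8,3.4,0],[0,0,-0.02]],[1,[-0.6,2.5,0],[0,0,-0.02]],[1,[-0.3,1.5,0],[0,0,-0.01]],[1,[0,0,0],[0,0,0]]]'; python3 - <<'E'
from h import *
st(); p=viewer.camera("wrist"); save(p,"w10.png",1.3)
E
```

```text
clock: 15.77
position: [0.4285, -0.1183, 0.1312]
ee_rot: [-0.519, -0.481, 0.52, -0.478]
ft_force: [0.1, -0.3, -0.4]
grip_width: 0.026
t 15.77 pos [ 0.4285 -0.1183  0.1312] ft [ 0.1 -0.3 -0.4] w 0.026
x [-0.003  0.003 -1.   ] z [-0.08  -0.997 -0.002]
```

```bash
python3 -m crank '[[1,[0,1.15,0],[0,0,-0.01]],[1,[0,0,-2.5],[0,0,0]],[1,[0,0,-2.5],[0,0,0]],[1,[0,0,-2],[0,0,0]],[1,[0,0,0],[0,0,0]],[1,[0,0,0],[0,0,0]]]'; python3 - <<'E'
from h import *
st(); p=viewer.camera("wrist"); save(p,"w11.png",1.3)
E
```

```text
clock: 16.32
position: [0.4284, -0.1132, 0.0618]
ee_rot: [-0.521, -0.475, 0.526, -0.475]
ft_force: [-0.4, -0.2, -0.2]
grip_width: 0.027
t 16.32 pos [ 0.4284 -0.1132  0.0618] ft [-0.4 -0.2 -0.2] w 0.027
x [-0.005 -0.004 -1.   ] z [-0.098 -0.995  0.005]
```

View pics/w11.png

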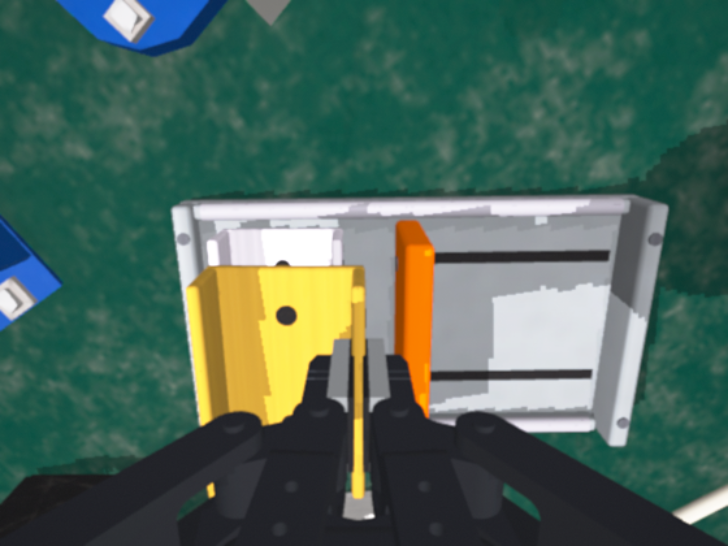

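```bash
python3 - <<'E'
from h import *
p=viewer.camera("wrist"); s=1.3
a=np.radians(-5.2); xh=np.array([np.cos(a),np.sin(a)]); yh=np.array([-np.sin(a),np.cos(a)]); c0=np.array([.4228,-.1395])
for n,u,v,z in [("plate top",397,225,.05),("silver R",342,232,.028),("silver L",209,240,.028),("stop out",667,205,.026),("stop out",627,443,.026),("fixed out",173,208,.016),("stop in",636,208,.026)]:
    P=ray(p,u/s,v/s,z)[:2]-c0; print(n,(np.r_[xh@P,yh@P]*1e3).round(1))
o=telemetry.get_obs()["position"][:2]-c0; print("tcp",xh@o,yh@o)
E
```

```text
plate top [47.9 15.1]
silver R [40.6 33.7]
silver L [38.  83.4]
stop out [ 49.5 -87. ]
stop out [-54.7 -88.7]
fixed out [48.  99.9]
stop in [ 48.4 -75.7]
tcp 0.004725200053297763 0.027773955943999416
```

```bash
python3 -m crank '[[1,[0.1,1.1,0],[0,0,0]],[1,[0,0,0],[0,0,0]],[1,[0,0,-1.2],[0,0,0]],[1,[0,0,-1.2],[0,0,0]],[1,[0,0,0],[0,0,0]],[1,[0,0,0],[0,0,0]]]'
```

```text
clock: 16.92
position: [0.4308, -0.1005, 0.039]
ee_rot: [-0.523, -0.476, 0.524, -0.475]
ft_force: [-0.7, 0.5, -1.3]
grip_width: 0.028
```

```bash
python3 -m crank '[[1,[-0.15,-0.8,0],[0,0,0]],[1,[-0.15,-0.8,0],[0,0,0]],[1,[-0.15,-0.8,0],[0,0,0]],[1,[-0.1,-0.8,0],[0,0,0]],[1,[-0.1,-0.8,0],[0,0,0]],[1,[-0.1,-0.8,0],[0,0,0]],[1,[-0.05,-0.8,0],[0,0,0]],[1,[0,0,0],[0,0,0]],[1,[0,0,0],[0,0,0]]]'; python3 - <<'E'
from h import *
st(); p=viewer.camera("wrist"); save(p,"w12.png",1.3)
a=np.radians(-5.2); yh=np.array([-np.sin(a),np.cos(a)]);xh=np.array([np.cos(a),np.sin(a)]); C=np.array([.4208,-.1331])
o=telemetry.get_obs()["position"][:2]-C; print("tcp c",xh@o,yh@o)
r=mark_of("plate_top",p)[:1]; print([ (w(p,q["location"]).round(4), yh@(w(p,q["location"])[:2]-C)) for q in r])
E
```

```text
clock: 17.67
position: [0.4241, -0.1566, 0.0395]
ee_rot: [0.524, 0.475, -0.523, 0.476]
ft_force: [3.1, 4.8, 1.3]
grip_width: 0.026
t 17.67 pos [ 0.4241 -0.1566  0.0395] ft [3.1 4.8 1.3] w 0.026
x [ 0.002  0.    -1.   ] z [-0.095 -0.995 -0.   ]
tcp c 0.0053502822858469915 -0.02290653003146106
[(array([ 0.4156, -0.1689,  0.0505]), np.float64(-0.03614679824953042))]
```

View pics/w12.png

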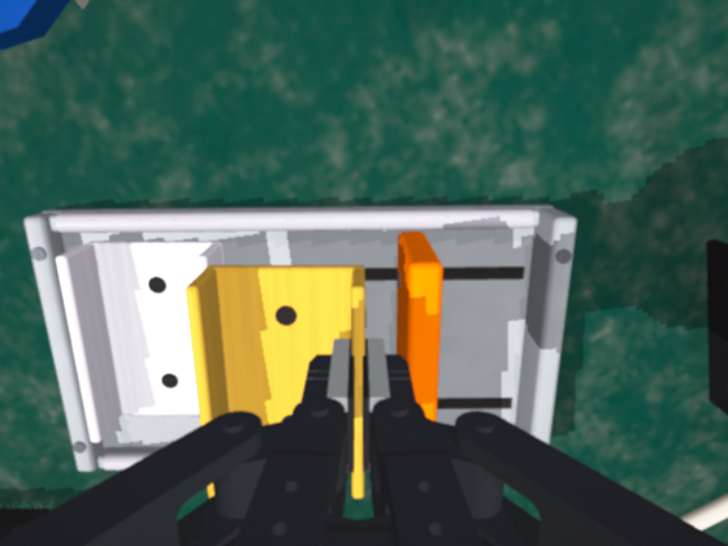

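```bash
python3 - <<'E'
from h import *
p=viewer.camera("wrist"); s=1.3
a=np.radians(-5.2); xh=np.array([np.cos(a),np.sin(a)]); yh=np.array([-np.sin(a),np.cos(a)]); c0=np.array([.4208,-.1331])
for n,u,v,z in [("plate top +x",398,236,.05),("silver R",222,243,.028),("silver L",58,256,.028),("silver L-",90,440,.028),("stop out",577,216,.026),("fixed out",25,217,.016),("fixed out",78,470,.016),("gold L",190,287,.0553),("gold L near",209,497,.0553),("gold R",366,270,.0553),("lip top out",300,208,.016)]:
    P=ray(p,u/s,v/s,z)[:2]-c0; print(n,(np.r_[xh@P,yh@P]*1e3).round(1))
E
```

```text
plate top +x [ 51.1 -33.3]
silver R [43.8 22.3]
silver L [39.7 76.6]
silver L- [-31.4  78. ]
stop out [ 51.8 -93.2]
fixed out [50.4 93. ]
fixed out [-54.6  93.1]
gold L [38.1 24.4]
gold L near [-32.9  25.9]
gold R [ 42.8 -24.3]
lip top out [53.1 -2.2]
```

```bash
python3 -m crank '[[1,[-0.05,-0.6,0],[0,0,0]],[1,[0,0,0],[0,0,0]],[1,[0,0,-0.8],[0,0,0]],[1,[0,0,-0.8],[0,0,0]],[1,[0,0,-0.6],[0,0,0]],[1,[0,0,0],[0,0,0]],[1,[0,0,0],[0,0,0]]]'; python3 - <<'E'
from h import *
st(); p=viewer.camera("wrist"); save(p,"w13.png",1.3)
for n in ["gold_channel_center","silver_channel_center"]: print([w(p,q["location"]).round(4) for q in mark_of(n,p)[:1]])
E
```

```text
clock: 18.4
position: [0.4222, -0.1618, 0.0165]
ee_rot: [-0.523, -0.476, 0.523, -0.475]
ft_force: [2.2, 5.2, -6.0]
grip_width: 0.026
t 18.4 pos [ 0.4222 -0.1618  0.0165] ft [ 2.2  5.2 -6. ] w 0.026
x [-0.001  0.001 -1.   ] z [-0.095 -0.996 -0.001]
[array([ 0.4245, -0.1368,  0.0231])]
[array([ 0.4321, -0.0833,  0.0236])]
```

```bash
python3 -m crank '[[1,[0,0,-0.3],[0,0,0]],[1,[0,0,-0.1],[0,0,0]],[1,[0,0,0],[0,0,0]],[1,[0.05,0.5,0],[0,0,0]],[1,[0.05,0.5,0],[0,0,0]],[1,[0.05,0.4,0],[0,0,0]],[1,[0,0,0],[0,0,0]],[1,[0,0,0],[0,0,0]]]'; python3 - <<'E'
from h import *
st(); p=viewer.camera("wrist"); save(p,"w14.png",1.3)
for n in ["gold_channel_center","silver_channel_center"]: print([w(p,q["location"]).round(4) for q in mark_of(n,p)[:1]])
a=np.radians(-5.2); yh=np.array([-np.sin(a),np.cos(a)]); print(yh@(telemetry.get_obs()["position"][:2]-[.4208,-.1331]))
E
```

```text
clock: 19.22
position: [0.4239, -0.1474, 0.0126]
ee_rot: [-0.523, -0.476, 0.523, -0.475]
ft_force: [-0.3, 5.6, 3.0]
grip_width: 0.029
t 19.22 pos [ 0.4239 -0.1474  0.0126] ft [-0.3  5.6  3. ] w 0.029
x [-0.001  0.    -1.   ] z [-0.094 -0.996 -0.   ]
[array([ 0.4269, -0.1223,  0.0185])]
[array([ 0.4345, -0.0775,  0.0185])]
-0.01417337973387817
```

```bash
python3 -m crank '[[1,[0,0.2,0],[0,0,0]],[1,[0,0,0],[0,0,0]],[0.9,[0,0,0],[0,0,0]],[0.9,[0,0,0],[0,0,0]],[0.9,[0,0,0],[0,0,0]],[0.9,[0,0,0.8],[0,0,0]],[0.9,[0,0,0.8],[0,0,0]],[0.9,[0,0,0.8],[0,0,0]],[0.9,[0,0,1.5],[0,0,0]],[0.9,[0,0,3],[0,0,0]],[0.8,[0,0,4],[0,0,0]],[0.6,[0,0,3],[0,0,0]]]'; python3 -m crank '[[0.3,[0,-3,1],[0,0,0]],[0.3,[0,-3,0],[0,0,0]],[0.3,[0,-3,0],[0,0,0]],[0.3,[0,0,0],[0,0,0]],[0.3,[0,0,0],[0,0,0]]]'; python3 - <<'E'
from h import *
st()
a=np.radians(-5.2); xh=np.array([np.cos(a),np.sin(a)]); yh=np.array([-np.sin(a),np.cos(a)]); C=np.array([.4208,-.1331])
for c in ("wrist","top","scene"):
  p=viewer.camera(c); save(p,"s15%s.png"%c,1.3)
  for n in ["carrier","plate_top","silver_channel_center","gold_channel_center","black_channel_center"]:
    for r in mark_of(n,p)[:1]:
      P=w(p,r["location"]); print(c,n,P.round(4),"rel",(np.r_[xh@(P[:2]-C),yh@(P[:2]-C)]*1e3).round(1),round(r["conf"],2))
E
```

```text
clock: 20.37
position: [0.4235, -0.145, 0.1335]
ee_rot: [-0.522, -0.477, 0.524, -0.475]
ft_force: [0.0, 2.1, 0.6]
grip_width: 0.328
clock: 20.78
position: [0.422, -0.2359, 0.1427]
ee_rot: [-0.523, -0.476, 0.525, -0.474]
ft_force: [0.2, 0.6, -0.9]
grip_width: 0.706
t 20.78 pos [ 0.422  -0.2359  0.1427] ft [ 0.2  0.6 -0.9] w 0.706
x [-0.004  0.    -1.   ] z [-0.098 -0.995 -0.   ]
wrist carrier [ 0.4155 -0.1313  0.0021] rel [-5.5  1.3] 0.82
wrist plate_top [ 0.4188 -0.1493  0.0514] rel [ -0.5 -16.3] 0.96
wrist silver_channel_center [ 0.4324 -0.0766  0.0176] rel [ 6.5 57.3] 0.68
wrist gold_channel_center [ 0.4299 -0.1215  0.0224] rel [ 8.  12.4] 0.8
wrist black_channel_center [ 0.4099 -0.3142  0.0162] rel [   5.6 -181.4] 0.71
top black_channel_center [ 0.414  -0.3153  0.0138] rel [   9.7 -182.1] 0.8
scene carrier [ 0.4225 -0.1313 -0.0028] rel [1.6 1.9] 0.6
scene plate_top [ 0.4139 -0.1506  0.0484] rel [ -5.3 -18. ] 0.94
scene silver_channel_center [ 0.4303 -0.0741  0.0102] rel [ 4.2 59.6] 0.97
scene gold_channel_center [ 0.4236 -0.1229  0.0173] rel [ 1.9 10.4] 0.66
scene black_channel_center [ 0.4135 -0.3172  0.0132] rel [   9.4 -184. ] 0.91
```

```bash
python3 -m crank '[[0.3,[-0.3,-2.5,0],[0,0,0.08]],[0.3,[-0.3,-2.5,0],[0,0,0.08]],[0.3,[-0.3,-2.5,-1],[0,0,0.07]],[0.3,[0,-0.4,-2],[0,0,0]],[0.3,[0,0,-1],[0,0,0]],[0.3,[0,0,0],[0,0,0]],[0.3,[0,0,0],[0,0,0]]]'; python3 - <<'E'
from h import *
st(); p=viewer.camera("wrist"); save(p,"w16.png",1.3); f=p["frame"]; g=f.max(2).astype(int)
for v in range(130,300,12):
    d=np.where(g[v,150:420]<50)[0]+150
    if len(d): 
        br=np.split(d,np.where(np.diff(d)>3)[0]+1); print(v,[(int(b[0]),int(b[-1]),ray(p,b[0],v,.028)[:2].round(4).tolist(),ray(p,b[-1],v,.028)[:2].round(4).tolist()) for b in br if len(b)>15])
for r in mark_of("black_channel_center",p)[:1]: print(w(p,r["location"]).round(4))
E
```

```text
clock: 22.27
position: [0.4145, -0.3108, 0.1023]
ee_rot: [0.464, 0.535, -0.464, 0.532]
ft_force: [0.0, 0.1, 0.8]
grip_width: 0.698
t 22.27 pos [ 0.4145 -0.3108  0.1023] ft [0.  0.1 0.8] w 0.698
x [-0.005  0.003 -1.   ] z [ 0.139 -0.99  -0.003]
166 []
178 []
190 []
202 []
214 []
226 []
238 []
250 []
274 []
286 [(349, 364, [0.3774, -0.3632], [0.3788, -0.3729])]
298 [(182, 202, [0.3534, -0.2565], [0.3553, -0.2695]), (349, 369, [0.3688, -0.365], [0.3706, -0.378])]
[ 0.4125 -0.3182  0.0169]
```

View pics/w16.png

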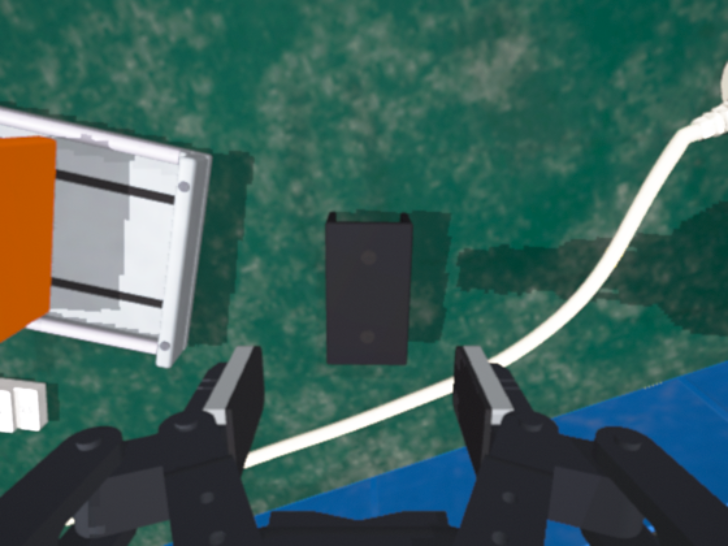

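```bash
python3 - <<'E'
from h import *
p=viewer.camera("wrist")
corners(p,.028,[(327,222),(412,222),(408,364),(328,364)],1.3,"black")
o=telemetry.get_obs(); print(o["position"])
E
```

```text
black c [ 0.412  -0.3156] sides [(38.6, -82.0), (71.9, -171.7), (39.8, 98.1), (71.9, 7.3)]
[ 0.41549634 -0.3108697   0.1032778 ]
```

```bash
python3 -m crank '[[0.3,[-0.35,-0.48,-2],[0,0,0]],[0.3,[0,0,-3],[0,0,0]],[0.3,[0,0,-3],[0,0,0]],[0.3,[0,0,-1.2],[0,0,0]],[0.3,[0,0,-0.6],[0,0,0]],[0.3,[0,0,0],[0,0,0]],[1,[0,0,0],[0,0,0]],[1,[0,0,0],[0,0,0]],[1,[0,0,0],[0,0,0]],[1,[0,0,0],[0,0,0]]]' 40; python3 -m crank '[[1,[0,0,1.5],[0,0,0]],[1,[0,0,3],[0,0,0]],[1,[0,0,4],[0,0,0]],[1,[0,0,3],[0,0,0]],[1,[0,0,0],[0,0,0]]]';python3 - <<'E'
from h import *
st(); p=viewer.camera("wrist"); save(p,"w17.png",1.3)
for r in mark_of("black_channel_center",p)[:1]: print(w(p,r["location"]).round(4),r["conf"])
f=p["frame"]; g=f.astype(int)
for v in (200,215,230,245): print(v,[tuple(x) for x in g[v,220:340:8].tolist()])
E
```

```text
clock: 23.25
position: [0.4122, -0.3168, 0.0061]
ee_rot: [0.464, 0.534, -0.464, 0.533]
ft_force: [-0.7, 1.5, 7.0]
grip_width: 0.458
clock: 23.67
position: [0.4134, -0.3186, 0.1254]
ee_rot: [0.465, 0.532, -0.463, 0.535]
ft_force: [1.6, -0.4, -0.6]
grip_width: 0.461
t 23.67 pos [ 0.4134 -0.3186  0.1254] ft [ 1.6 -0.4 -0.6] w 0.461
x [ 0.005 -0.001 -1.   ] z [ 0.138 -0.99   0.001]
[ 0.4151 -0.3185  0.1399] 0.75
200 [(57, 105, 92), (31, 45, 42), (29, 71, 62), (37, 92, 78), (50, 98, 84), (34, 93, 81), (44, 95, 82), (53, 99, 85), (43, 99, 83), (34, 97, 81), (31, 97, 82), (23, 93, 78), (28, 56, 51), (33, 73, 63), (20, 94, 78)]
215 [(24, 77, 67), (28, 26, 29), (25, 48, 43), (35, 94, 80), (41, 95, 81), (40, 97, 82), (33, 92, 77), (33, 92, 77), (30, 94, 79), (40, 99, 82), (52, 103, 88), (46, 102, 86), (22, 22, 24), (25, 24, 27), (33, 97, 81)]
230 [(49, 46, 53), (52, 47, 56), (52, 48, 56), (53, 48, 57), (52, 48, 56), (53, 49, 56), (53, 50, 54), (52, 49, 54), (51, 48, 54), (50, 50, 55), (50, 50, 54), (50, 49, 54), (49, 49, 53), (50, 49, 54), (37, 40, 43)]
245 [(48, 46, 51), (52, 48, 56), (52, 48, 55), (52, 48, 56), (52, 47, 56), (52, 48, 55), (52, 48, 55), (52, 48, 54), (51, 49, 55), (50, 49, 55), (52, 51, 56), (49, 50, 54), (50, 49, 54), (49, 49, 53), (34, 57, 52)]
```

```bash
python3 -m crank '[[1,[0.1,2,1],[0,0,-0.03]],[1,[0.2,3,0],[0,0,-0.04]],[1,[0.2,3,0],[0,0,-0.04]],[1,[0.2,3,0],[0,0,-0.04]],[1,[0.2,3,0],[0,0,-0.04]],[1,[0.2,3,0],[0,0,-0.04]],[1,[0.2,3,0],[0,0,0]],[1,[0.2,2.1,0],[0,0,0]],[1,[0,0,0],[0,0,0]],[1,[0,0,0],[0,0,0]]]'; python3 - <<'E'
from h import *
st(); p=viewer.camera("wrist"); save(p,"w18.png",1.3)
a=np.radians(-5.2); xh=np.array([np.cos(a),np.sin(a)]); yh=np.array([-np.sin(a),np.cos(a)]); C=np.array([.4208,-.1331])
q=[("tcp",telemetry.get_obs()["position"])]
for n in ["plate_top","silver_channel_center","gold_channel_center","black_channel_center"]: q+=[(n,w(p,r["location"])) for r in mark_of(n,p)[:1]]
for n,P in q: print(n,P.round(4),"rel",(np.r_[xh@(P[:2]-C),yh@(P[:2]-C)]*1e3).round(1))
E
```

```text
clock: 24.6
position: [0.4257, -0.0947, 0.129]
ee_rot: [-0.521, -0.48, 0.521, -0.476]
ft_force: [-0.2, 0.4, -0.8]
grip_width: 0.457
t 24.6 pos [ 0.4257 -0.0947  0.129 ] ft [-0.2  0.4 -0.8] w 0.457
x [-0.003  0.004 -1.   ] z [-0.087 -0.996 -0.003]
tcp [ 0.4256 -0.096   0.1291] rel [ 1.5 37.4]
plate_top [ 0.4197 -0.1462  0.0518] rel [  0.1 -13.1]
gold_channel_center [ 0.427  -0.1226  0.02  ] rel [ 5.2 11. ]
black_channel_center [ 0.4229 -0.0945  0.1402] rel [-1.4 38.6]
```

```bash
python3 -m crank '[[1,[0.1,-0.15,-2],[0,0,0]],[1,[0,0,-3],[0,0,0]],[1,[0,0,-2],[0,0,0]],[1,[0,0,-1.2],[0,0,0]],[1,[0,0,-0.8],[0,0,0]],[1,[0,0,-0.8],[0,0,0]],[1,[0,0,0],[0,0,0]],[1,[0,0,0],[0,0,0]]]'; python3 -m crank '[[1,[0,0,-0.5],[0,0,0]],[1,[0,0,-0.5],[0,0,0]],[1,[0,0,0],[0,0,0]]]'
```

```text
clock: 25.52
position: [0.4266, -0.0976, 0.0355]
ee_rot: [-0.522, -0.479, 0.523, -0.475]
ft_force: [0.4, 0.4, -0.7]
grip_width: 0.458
clock: 25.77
position: [0.4268, -0.0965, 0.025]
ee_rot: [0.522, 0.479, -0.522, 0.475]
ft_force: [0.1, -0.2, -0.5]
grip_width: 0.461
```

```bash
python3 -m crank '[[1,[0,0,-0.4],[0,0,0]],[1,[0,0,-0.3],[0,0,0]],[1,[0,0,-0.15],[0,0,0]],[1,[0,0,0],[0,0,0]]]'
```

```text
clock: 26.1
position: [0.4268, -0.0967, 0.0168]
ee_rot: [-0.522, -0.479, 0.522, -0.475]
ft_force: [0.1, 0.3, -0.6]
grip_width: 0.457
```

Still free; a touch lower, then release slightly and lift.

```bash
python3 -m crank '[[1,[0,0,-0.1],[0,0,0]],[1,[0,0,0],[0,0,0]]]'; python3 -m crank '[[0.46,[0,0,0],[0,0,0]],[0.46,[0,0,0],[0,0,0]],[0.46,[0,0,0],[0,0,0]],[0.46,[0,0,0.8],[0,0,0]],[0.46,[0,0,1],[0,0,0]],[0.46,[0,0,1.5],[0,0,0]],[0.46,[0,0,3],[0,0,0]],[0.46,[0,0,4],[0,0,0]],[0.4,[0,0,2],[0,0,0]],[0.4,[0,-3,0],[0,0,0]],[0.4,[0,-3,0],[0,0,0]],[0.4,[0,-3,0],[0,0,0]]]'; python3 - <<'E'
from h import *
st()
a=np.radians(-5.2); xh=np.array([np.cos(a),np.sin(a)]); yh=np.array([-np.sin(a),np.cos(a)]); C=np.array([.4208,-.1331])
for c in ("wrist","top","scene"):
  p=viewer.camera(c); save(p,"s19%s.png"%c,1.3)
  for n in ["carrier","plate_top","silver_channel_center","gold_channel_center","black_channel_center","capacitor","die"]:
    for r in mark_of(n,p)[:1]:
      P=w(p,r["location"]); print(c,n,P.round(4),"rel",(np.r_[xh@(P[:2]-C),yh@(P[:2]-C)]*1e3).round(1),round(r["conf"],2))
E
```

```text
clock: 26.27
position: [0.427, -0.0967, 0.0162]
ee_rot: [0.522, 0.479, -0.522, 0.475]
ft_force: [-1.3, 0.0, 1.5]
grip_width: 0.462
clock: 27.27
position: [0.4279, -0.1836, 0.1255]
ee_rot: [0.523, 0.482, -0.517, 0.476]
ft_force: [0.9, 0.4, 0.8]
grip_width: 0.6
t 27.27 pos [ 0.4279 -0.1836  0.1255] ft [0.9 0.4 0.8] w 0.6
x [ 0.001  0.013 -1.   ] z [-0.082 -0.997 -0.013]
wrist carrier [ 0.418  -0.1343  0.0058] rel [-2.7 -1.5] 0.82
wrist plate_top [ 0.4159 -0.1491  0.0509] rel [ -3.5 -16.4] 0.85
wrist silver_channel_center [ 0.4352 -0.0747  0.0182] rel [ 9.  59.5] 0.74
wrist gold_channel_center [ 0.4297 -0.1229  0.0179] rel [ 7.9 11. ] 0.69
wrist black_channel_center [ 0.4287 -0.0936  0.026 ] rel [ 4.3 40. ] 0.81
top capacitor [ 0.577  -0.189   0.0006] rel [160.7 -41.5] 0.51
top die [ 0.6282 -0.386   0.0031] rel [ 229.5 -233.1] 0.53
scene carrier [ 0.4217 -0.134  -0.0042] rel [ 0.9 -0.8] 0.97
scene plate_top [ 0.4126 -0.1501  0.0441] rel [ -6.6 -17.7] 0.66
scene silver_channel_center [ 0.4311 -0.0745  0.0137] rel [ 5.  59.3] 0.76
scene gold_channel_center [ 0.4216 -0.1273  0.0204] rel [0.3 5.8] 0.66
scene black_channel_center [ 0.4242 -0.0987  0.0215] rel [ 0.2 34.6] 0.9
scene capacitor [ 0.5727 -0.1994  0.0014] rel [157.2 -52.2] 0.57
scene die [ 0.6266 -0.3876  0.0021] rel [ 228.  -234.8] 0.96
```

```bash
python3 -m crank '[[0.4,[0,0,2],[0,0,0]],[0.4,[0,0,0],[0,0,0]],[0.4,[0,0,0],[0,0,0]],[0.4,[0,0,0],[0,0,0]],[0.4,[0,0,0],[0,0,0]]]'; python3 -c "
from workcell import manip; print(manip.hand_in())"
```

```text
clock: 28.88
position: [0.4263, -0.1838, 0.1436]
ee_rot: [0.521, 0.481, -0.521, 0.475]
ft_force: [0.5, -0.1, 0.4]
grip_width: 0.607
the job is handed in; nothing more can be done
None
```

All three channels are packed in the carrier and the job is handed in. Robot time was 28.9 s; the hand-in gave no verdict.

**What I did:**
- **Silver:** I held it by its plate-side flange and laid it by the fixed end.
- **Gold:** My first grip on its flange was too shallow, so I set it down and gripped it deeper. Its outer finger pressed the plate back about 40 mm. I lowered it, slid it up against the silver one and let go, and the plate closed on it.
- **Black:** I set it over the joint. It met no resistance until light contact at the expected seated height.

**Last checks (trained-network readings, carrier frame):**

| Thing | Reading | Required |
|---|---|---|
| Silver, y | 59 mm | 54 to 68 mm |
| Gold, y | 11 mm (wrist camera), 6 mm (scene camera) | 3 to 19 mm |
| Plate travel | 22 to 24 mm | 14 to 27 mm |
| Black, y | 40 mm (wrist), 35 mm (scene) | 23 to 49 mm |
| Black, z | 26 mm (wrist), 21.5 mm (scene) | 21 to 27 mm |

**Disagreements and gaps:**
- The two cameras differed by about 5 mm on gold and black, but every reading was within its limits.
- One early wrist measurement of the carrier was about 6 mm off in y. I corrected it from closer views before pressing the plate.
- The final state was checked by these readings and the contact force only, because I had already used all 12 picture views.
- The capacitor and die read within a few millimetres of where they started.

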